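Chalk the weld line in the corner of a tacked bracket

TASK

Swing the jig's stop arm out of the way until it snaps into its parked position and stays there by itself, then take the spring-loaded chalk scriber from its stand and draw its tip slowly and lightly along the inside corner of the bracket (upright plate against flat bar), from its left end to its right end as the robot sees it, in one stroke, with the tip always down in the corner; begin and finish within about a centimetre and a half of the ends of the upright. The chalk breaks if it is pressed hard. Then hang the scriber back in its stand.

Things in the scene. Friction and masses are not known exactly. Their poses are not given: they have to be found in the camera images.
- jig: Fixed grey weld jig, base 130 x 276 mm. Origin under its base; x away from the robot at yaw 0, y left, z up; all jig numbers are mm in this frame. On its tilting top lies a steel bracket: flat bar (x -48..44, y -88..88) with an upright plate 50 high, 6 thick, set on edge. Two straps up to z 63 hold the flat bar's near edge (x < -36). The base always stays level.
- corner_left (a point): left end of the inside corner (flat bar against the upright's near face) at jig 19, 84, 50 IF the top were level; fixed to the base, so its height does not show the slope. The upright plate keeps the barrel of a vertical scriber out of the corner: lean its handle towards the robot, 20 to 45 degrees.
- corner_bend1 (a point): jig 19, 14, 50 (top level): end of the straight left part of the corner; from here it slants to corner_bend2 (a joggle). Fixed to the base.
- corner_bend2 (a point): jig 31, -14, 50 (top level): start of the straight right part of the corner. Fixed to the base.
- corner_right (a point): jig 31, -84, 50 (top level): right end of the corner. Fixed to the base.
- tilt_axis (a point): point of the hinge line (along jig x, at y 112, z 40) of the jig's top. The top with the bracket is locked at an unknown slope, up to 0.08 rad either way, shown by no pose: the real corner lies up to 16 mm above or below the given height at the right end, 3 mm at the left. Feel for it.
- swing_stop (a joint): stop arm's vertical hinge at jig x -45, y -118, rad. 0: nose against the upright, across the joint; 1.4: parked, end of travel; grows counter-clockwise from above. A light spring returns it to 0 until a detent ball is passed at 1.0; beyond about 1.1 it snaps on to 1.4 and stays. Takes up to 0.35 N m. Arm 98 long, 20 wide, z 72..86, pointing 0.805 rad from jig x towards y at 0. Starts at 0 to 0.2.
- stop_knob (a point): top centre of the black knob on the stop arm, jig z 118, 62 mm from the hinge axis on the arm's centre line. Knob diameter 17, z 104..118, on a pin of diameter 10 from z 84. Push it sideways with the closed fingertips.
- scriber: chalk scriber, 0.13 kg, hung in the stand by its collar. Origin: centre of the collar's underside; z to the handle end. Collar dia. 26, z 0..6; hexagonal handle z 6..52, 16 across flats (one pair faces +-y); barrel dia. 16 to z -45, cone to dia. 7 at -59, chalk lead dia. 4.4 to z -88. The lead slides in up to 4.5 mm on a spring: 1 N to start, then 0.6 N per mm, then solid.
- lead_tip (a point): end of the scriber's rounded chalk lead; moves with the lead.
- stand: fixed stand: steel pipe offcut, outside dia. 32, bore 21, upright on a 90 mm square plate. Origin: underside of the plate, below the bore; rim at z 112, where the scriber's collar rests.

How it is judged:
By the outcome, as a careful person would: the job done as asked, in the order asked, and still so for the second after the job is handed in, with the robot touching nothing.
It also fails if it takes over 72 s, if anything falls off the work surface, if the arm or the gripper's body presses on something with over 40 N, if the wrist force passes 120 N, or if a joint passes its speed limit or range.

ROBOT

A 6-joint arm with a two-finger parallel gripper is mounted at the origin on the work surface; the furniture and walls round the work are solid. World frame = base frame: x ahead of the robot, y to its left, z up, the work surface at z = 0. Lengths are in mm, angles in rad, forces in N, time in s.
With the tool pointing down it reaches from about 350 to 975 mm from the base axis. Payload 7.1 kg.
Tool frame: the origin (TCP) lies midway between the tips of the shut fingers; the grasp point (between the pads) lies 19 mm behind it (ctrl.grasp_offset is the distance from the TCP to the grasp point, in mm); z points along the fingers, y is the line along which they close (so a half turn about z gives the same grasp; the last joint's range is limited). The gripper opens to 88 mm and grips with 3 to 60 N. Pads are 20 mm wide; open, the fingers measure 115 mm over their backs; the gripper's body (75 mm by 178 mm) begins 61 mm behind the grasp point.
Start: joints at [1.144, 0.423, 1.63, -0, 1.089, -0.019], TCP at [247.837, 573.744, 222.675] pointing down, gripper open.
Joint ranges: [-3, 3], [-0.9, 2.11], [0.09, 2.58], [-1.31, 4.45], [0.11, 2.69], [-2.54, 2.54]. Speed limits (rad/s): [2.39, 2.39, 3.01, 3.14, 3.14, 3.14].

INTERFACE

Orientations are given as a rotation vector (axis times angle).
In Python, from workcell import ctrl gives the robot as it stands. The module is installed in compiled form; this text tells all that it offers.
- The arm moves only by the tool servo_tool, never from a script. Its argument "rows" is a list of rows, each a list of 7 numbers: the turn, a rotation vector about the tool's x, y, z as a fraction of full scale, then the shift along the tool's x, y, z as a fraction of full scale, then the finger opening in mm, from 0 to 87.8. A call has 1 to 10 rows; each row is the pose to reach, as a shift and turn from the pose commanded when the call began, along the tool's axes at that moment; what a row does not reach only later rows make up. Full scale, the value 1, is 20 cm for a shift and 1.5 rad for a turn. A row lasts 1/8 s, in which the tool goes at most 62.5 mm and 10.7 degrees, less where a joint would pass 70% of its speed; a pose out of reach is approached as far as the arm can. A call with a number of a shift or a turn outside -1 to 1 is refused whole. A call with a gripper value outside its range is refused whole. The fingers move at their own pace and stop on an object; the grip force is fixed at half the most. Time passes only in rows, so rows that repeat a pose let the fingers close. It gives the time, the measured TCP pose, the force, the opening and the grip force at its end, in the units of the state.
- ctrl.get_obs(): the state, without advancing time (a new reading comes with each control period).
- ctrl.get_image(name): name is "scene" or "side" or "wrist"; returns (picture, depth): 384x512x3 uint8, red, green, blue; 384x512 float32, mm along the optical axis (not along the pixel's ray), 0 where there is no reading.
- ctrl.camera_info(name): a dict with "intrinsics" (3x3 intrinsics, pixels), "R" (3x3) and "t" (3): a world point X has camera coordinates R X + t. Camera axes: x right, y down, z forward; pixel columns grow to the right and rows downward; lengths in mm; the calibration is good to about 2 mm. A picture is of the moment at which its call begins: read the wrist's pose just before it. camera_info takes no time and is no camera call; for the wrist camera it gives the pose at the moment of the call.
- ctrl.close_job(): hands the job in; it is judged then, once.
The state is a dict: "t": time; "qpos": joint angles; "qvel": joint speeds; "joint_torque": joint torques, N m; "ee_pos": TCP position; "orientation": TCP orientation; "ft_force": force on the tool from outside, world axes, zero at the start; "moment": the same for the moment, N m; "width": finger opening in mm; "grasp_force": force on a finger pad.
Only numpy, scipy, OpenCV 4.12 (cv2) and the standard library are available. Lean on these libraries where they do the work, as an engineer would, in place of code of your own. Each camera call takes 0.05 s, during which the arm holds its last target. There are 200 camera calls.

## Working session

There is one attempt and no reset: what is moved stays moved. The work goes in short steps, Python scripts to look and compute and a tool call to move; the robot and the scene stay as the last step left them, time stands still between calls to the robot, and variables do not carry over. Pictures are saved under pics/ and viewed, at most 10 in all, crops included, and the job is handed in when it is done.

Besides the shell and the picture viewer there is one more tool, called after "Emit:" by a JSON object that holds its "method" and its "body". servo_tool: Moves the arm, as the interface text tells. Its arguments: {"type":"object","properties":{"rows":{"type":"array","items":{"type":"array","items":{"type":"number"}}}},"required":["rows"]}

```bash
mkdir -p pics
cat > h.py <<'E'
import numpy as np, cv2
from scipy.spatial.transform import Rotation as Ro
from workcell import ctrl
def cam(n):
    i=ctrl.camera_info(n); im,d=ctrl.get_image(n)
    return im,d,np.array(i["intrinsics"]),np.array(i["R"]),np.array(i["t"])
def cloud(d,K,R,t):
    v,u=np.mgrid[:d.shape[0],:d.shape[1]]
    c=np.stack([(u-K[0,2])/K[0,0]*d,(v-K[1,2])/K[1,1]*d,d],-1)
    return (c-t)@R   # R^T(c-t)
E
python3 - <<'E'
from h import *
ims=[]
for n in ["scene","side"]:
    im,d,K,R,t=cam(n); np.savez(n+".npz",im=im,d=d,K=K,R=R,t=t)
    cv2.imwrite(f"pics/{n}.png",im[:,:,::-1]); print(n,-R.T@t,R[2])
o=ctrl.get_obs();print(o)
E
```

```text
scene [-129.43055276 -593.30164933  882.2400098 ] [ 0.51465587  0.54647632 -0.66067615]
side [543.08282552 833.46997712 645.16847443] [-0.02186719 -0.82123843 -0.570166  ]
{'t': 0.1, 'qpos': array([ 1.14400349e+00,  4.23772039e-01,  1.63054012e+00,  1.24009674e-05,
        1.08859286e+00, -1.89726191e-02]), 'qvel': array([-0.00047413,  0.00015999, -0.00034319,  0.00234951,  0.00211561,
        0.00024486]), 'joint_torque': array([-1.77430582e-03, -5.45608699e+01, -2.74325305e+01,  6.43800432e-02,
        1.87327695e-02, -6.25322309e-05]), 'ee_pos': array([247.64762923, 573.34114852, 222.00353044]), 'orientation': array([-6.36120235e-01, -3.07620896e+00,  2.00645209e-03]), 'ft_force': array([ 0.89830247, -0.16193265, -0.00954226]), 'moment': array([ 0.00461841,  0.03065354, -0.02544604]), 'grasp_force': 0.0, 'width': 87.8092481757103}
```

View pics/scene.png

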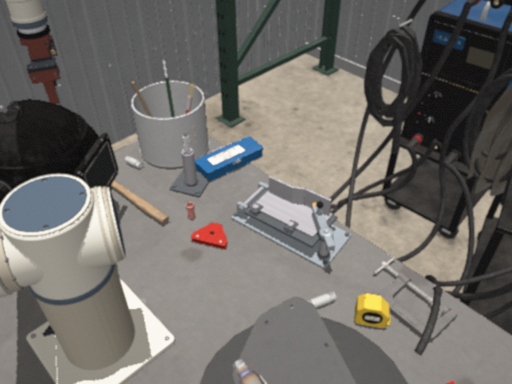

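View pics/side.png

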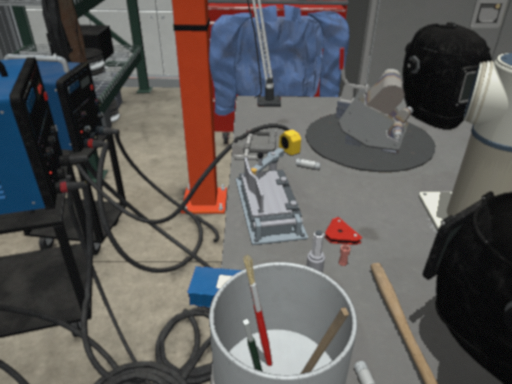

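The scene view shows the jig around (290,222) with its knob near (318,205), and the stand with the scriber at (189,165). The bucket is just behind the stand. Next I'll measure positions from depth.

Run:
```python
from h import *
a=np.load("scene.npz");P=cloud(a["d"],a["K"],a["R"],a["t"])
np.save("P.npy",P)
for n,(u,v) in dict(knob=(318,205),scrib=(188,140),pipe=(189,172),platebl=(172,188),jl=(236,217),jb=(328,259),jr=(347,236),jt=(265,181)).items(): print(n,P[v,u].round())
im=a["im"];print(a["K"])
c1=cv2.resize(im[165:275,220:360,::-1],None,fx=4.5,fy=4.5,interpolation=cv2.INTER_CUBIC)
cv2.imwrite("pics/c1.png",c1)
b=np.load("side.npz");
Q=cloud(b["d"],b["K"],b["R"],b["t"])
# stand pixels from both
for PP in (P,Q):
    m=(PP[...,2]>120)&(PP[...,2]<190)&(abs(PP[...,0]-P[172,189][0])<40)&(abs(PP[...,1]-P[172,189][1])<40)
    print(m.sum(),np.median(PP[m],0).round(1),PP[m].min(0).round(),PP[m].max(0).round())
    m=(PP[...,2]>4)&(PP[...,2]<10)&(abs(PP[...,0]-P[172,189][0])<70)&(abs(PP[...,1]-P[172,189][1])<70)
    print('plate',m.sum(), cv2.minAreaRect(PP[m][:,:2].astype(np.float32)) if m.sum()>5 else 0)
# jig base footprint via points z<40
for PP in (P,Q):
    m=(PP[...,2]>8)&(PP[...,2]<30)&(PP[...,0]>450)&(PP[...,0]<800)&(PP[...,1]>-220)&(PP[...,1]<220)
    pts=PP[m][:,:2].astype(np.float32); print('jig',m.sum(),cv2.minAreaRect(pts),np.percentile(PP[m][:,2],[5,50,95]))
```

```text
knob [ 520. -123.  114.]
scrib [431. 239. 153.]
pipe [421. 237.  53.]
platebl [376. 262.   7.]
jl [429.  61.   5.]
jb [ 492. -190.    5.]
jr [ 579. -177.    8.]
jt [584. 112.  -0.]
[[479.69741904   0.         252.11711989]
 [  0.         479.69741904 181.19773771]
 [  0.           0.           1.        ]]
112 [425.8 241.5 147.6] [419. 236. 120.] [436. 255. 170.]
plate 480 ((429.4215393066406, 243.01473999023438), (124.72067260742188, 123.26221466064453), 83.23152923583984)
250 [431.1 257.7 148.2] [421. 247. 121.] [439. 264. 170.]
plate 0 0
jig 842 ((552.2178955078125, 8.695175170898438), (419.887451171875, 204.60365295410156), 89.16880798339844) [ 8.16252934 10.52691587 27.480525  ]
jig 557 ((517.9933471679688, -47.45355224609375), (105.41671752929688, 276.3340759277344), 9.943428993225098) [ 8.15216753  9.14128002 19.10033743]
```

View pics/c1.png

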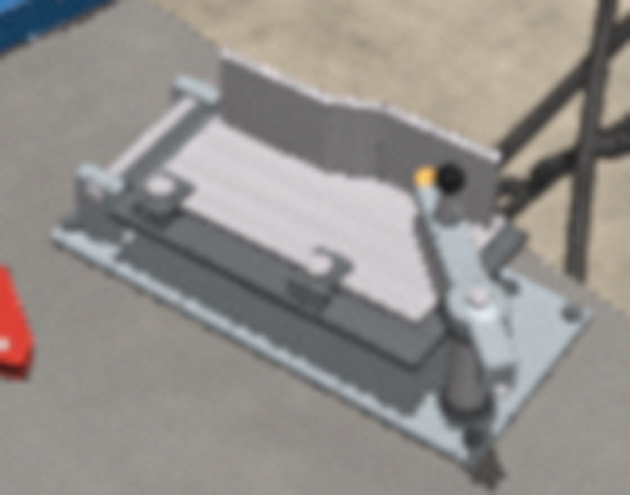

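The crop shows the plate corners: near-left at scene px (232,217), near-right (326,268) and far-right (351,236). The knob is at (320,205). I'll fit the pose from rays and check the wrist camera mount.

```bash
cat >> h.py <<'E'
def ray(u,v,z,K,R,t):
    c=-R.T@t; d=R.T@np.linalg.inv(K)@np.array([u,v,1.]); return c+d*(z-c[2])/d[2]
def mv(p,rv,cur=None):
    """fractions for a move to world TCP p with rotation Ro rv"""
    o=ctrl.get_obs(); R0=Ro.from_rotvec(o["orientation"]); 
    s=R0.inv().apply(np.array(p)-o["ee_pos"])/200; r=(R0.inv()*rv).as_rotvec()/1.5
    return np.r_[r,s].round(4)
def down(psi): # tool z down, tool x at world angle psi
    x=np.array([np.cos(psi),np.sin(psi),0]);z=np.array([0,0,-1.])
    return Ro.from_matrix(np.c_[x,np.cross(z,x),z])
E
python3 - <<'E'
from h import *
a=np.load("scene.npz");k=[a[x] for x in "KRt"]
nl,nr,fr=[ray(u,v,8,*k) for u,v in [(232.2,217.2),(325.6,267.7),(351,235.7)]]
print(nl,nr,fr,np.linalg.norm(nl-nr),np.linalg.norm(fr-nr))
yd=(nl-nr)[:2];print("yaw",np.degrees(np.arctan2(-yd[0],yd[1])),"centre",(nl+fr)/2)
print("knob",ray(319.9,204.5,114,*k))
i=ctrl.camera_info("wrist");R0=Ro.from_rotvec(ctrl.get_obs()["orientation"]).as_matrix()
R=np.array(i["R"]);print("cam in tool",R0.T@(-R.T@np.array(i["t"])-ctrl.get_obs()["ee_pos"]),"axis",R0.T@R[2])
print(R0)
for psi in (2.73,3.14,0): print(mv([520,0,360],down(psi)))
E
```

```text
[419.60774358  64.69639628   8.        ] [ 465.91782869 -203.7352869     8.        ] [ 586.22680201 -183.45989581    8.        ] 272.3971228074682 122.00549391529884
yaw 9.788368516963892 centre [502.91727279 -59.38174977   8.        ]
knob [ 525.02352939 -124.53162071  114.        ]
cam in tool [  76.69361306   -0.23165962 -162.65099111] axis [-2.81474083e-01 -6.54349644e-04  9.59568607e-01]
[[-9.17985230e-01  3.96614184e-01 -5.53256924e-04]
 [ 3.96614568e-01  9.17984460e-01 -1.19008968e-03]
 [ 3.58748112e-05 -1.31191450e-03 -9.99999139e-01]]
[-9.0000e-04 -0.0000e+00  2.5000e-03 -2.3870e+00 -2.0924e+00 -6.8730e-01]
[-9.0000e-04 -2.0000e-04 -2.7080e-01 -2.3870e+00 -2.0924e+00 -6.8730e-01]
[-3.0000e-04  1.2000e-03  1.8225e+00 -2.3870e+00 -2.0924e+00 -6.8730e-01]
```

Emit:
{"method": "servo_tool", "body": {"rows": [[0, 0, 0, 0, 0, -0.3, 30], [0, 0, 0, -0.1, -0.1, -0.6, 0], [0, 0, 0, -1, -1, -0.6, 0], [0, 0, 0, -1, -1, -0.6, 0], [0, 0, 0, -1, -1, -0.6, 0], [0, 0, 0, -1, -1, -0.6, 0], [0, 0, 0, -1, -1, -0.6, 0]]}}

```text
t: 0.98
ee_pos: [352.8, 307.8, 342.7]
orientation: [0.643, 3.075, -0.001]
ft_force: [0.5, 0.8, 0.7]
width: 21.2
grasp_force: 0.0
```

Emit:
{"method": "servo_tool", "body": {"rows": [[0, 0, -0.385, -0.66, -0.72, 0, 0], [0, 0, -0.385, -0.66, -0.72, 0, 0], [0, 0, -0.385, -0.66, -0.72, 0, 0], [0, 0, -0.385, -0.66, -0.72, 0, 0], [0, 0, -0.385, -0.66, -0.72, 0, 0]]}}

```text
t: 1.6
ee_pos: [416.7, 125.3, 342.5]
orientation: [0.262, -3.13, -0.0]
ft_force: [-0.3, 0.5, 0.1]
width: 0.1
grasp_force: 0.0
```

Emit:
{"method": "servo_tool", "body": {"rows": [[0, 0, 0, -0.16, -0.96, 0, 0], [0, 0, 0, -0.16, -0.96, 0, 0], [0, 0, 0, -0.16, -0.96, 0, 0], [0, 0, 0, -0.16, -0.96, 0, 0], [0, 0, 0, -0.16, -0.96, 0, 0], [0, 0, 0, -0.16, -0.96, 0, 0]]}}

```text
t: 2.35
ee_pos: [479.9, -55.8, 342.5]
orientation: [0.269, -3.13, -0.001]
ft_force: [-0.3, 0.3, -0.0]
width: 0.7
grasp_force: 0.0
```

Run:
```python
from h import *
im,d,K,R,t=cam("wrist"); np.savez("w1.npz",im=im,d=d,K=K,R=R,t=t)
cv2.imwrite("pics/w1.png",cv2.resize(im[:,:,::-1],(800,600),interpolation=cv2.INTER_CUBIC))
P=np.load("P.npy"); m=(P[...,2]>120)&(P[...,0]>300)&(P[...,0]<700)&(P[...,1]>270)&(P[...,1]<600)
print("bucket",P[m].min(0),P[m].max(0))
```

```text
bucket [396.20122543 314.08022793 120.00562724] [602.97312953 524.60122005 236.69305361]
```

View pics/w1.png

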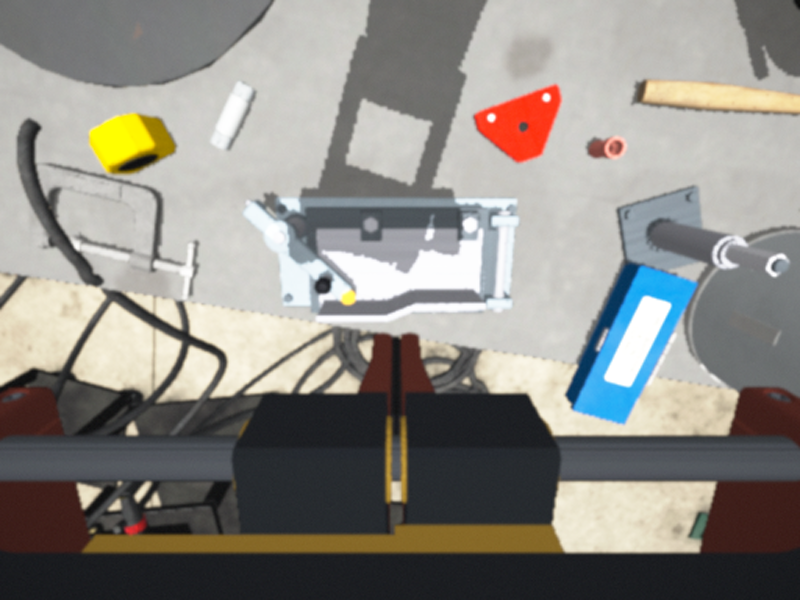

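The wrist view (800x600 scale, image up = towards the robot) shows the jig plate from (517,198) to (280,310). The knob is at (323,286), the stop hinge at (277,233), the stand plate corners at (618,209) and (696,186), the collar at (728,250) and the handle end at (778,264). The blue box sits beside the stand.

Run:
```python
from h import *
a=np.load("w1.npz");k=[a[x] for x in "KRt"];s=512/800
r=lambda u,v,z:ray(u*s-.18,v*s-.18,z,*k)
im=a["im"];P=cloud(a["d"],*k)
g=cv2.cvtColor(im,cv2.COLOR_RGB2GRAY)
# knob: dark blob in ROI
roi=np.zeros_like(g);roi[175:190,198:215]=1
m=((g<45)&(roi>0)).astype(np.uint8);u,v=np.argwhere(m)[:,::-1].mean(0);print("knob",u/s,v/s,ray(u,v,116,*k),m.sum())
for n,(u,v,z) in dict(nl=(517,199,8),fl=(517,311,8),fr=(280,311,8),nr=(277,203,8),hinge=(277,233,92),handle=(778,264,164),collar=(728,250,118),sp1=(618,209,8),sp2=(696,186,8),
  upL=(487,308,100),upR=(318,318,100)).items(): print(n,r(u,v,z).round(1), P[int(v*s),int(u*s)].round(0))
for (u,v) in [(650,290),(610,400),(690,280),(500,255),(460,200)]: print((u,v),P[int(v*s),int(u*s)].round())
```

```text
knob 323.90625 281.875 [ 521.09935702 -117.66205473  116.        ] 20
nl [418.4  73.    8. ] [418.  71.   9.]
fl [549.5 106.6   8. ] [552. 108.   1.]
fr [ 599.3 -179.9    8. ] [ 603. -182.   -1.]
nr [ 469.7 -195.8    8. ] [ 468. -196.    9.]
hinge [ 487.1 -171.8   92. ] [ 488. -173.   90.]
handle [428.1 250.9 164. ] [427. 246. 168.]
collar [426.7 243.5 118. ] [427. 243. 118.]
sp1 [409.5 189.8   8. ] [409. 192.   2.]
sp2 [369.8 268.5   8. ] [370. 268.   8.]
upL [524.6  43.8 100. ] [555.  71.   0.]
upR [ 564.1 -121.1  100. ] [ 561. -121.  106.]
(650, 290) [490. 240.  36.]
(610, 400) [635. 239.  36.]
(690, 280) [472. 280.  36.]
(500, 255) [479.  59.  46.]
(460, 200) [431.   9.   8.]
```

```bash
cat >> h.py <<'E'
JC=np.array([508.5,-50.]);JY=0.185
def J(x,y,z):
    c,s=np.cos(JY),np.sin(JY); return np.array([JC[0]+c*x-s*y,JC[1]+s*x+c*y,z])
def inJ(P):
    c,s=np.cos(JY),np.sin(JY); d=P[...,:2]-JC
    return np.stack([c*d[...,0]+s*d[...,1],-s*d[...,0]+c*d[...,1],P[...,2]],-1)
E
python3 - <<'E'
from h import *
for n in ("scene","side","w1"):
    a=np.load(n+".npz");P=inJ(cloud(a["d"],*[a[x] for x in "KRt"]))
    for y in (75,50,-30,-50,-75):
        m=(abs(P[...,1]-y)<10)&(P[...,0]>10)&(P[...,0]<50)&(P[...,2]>75)&(P[...,2]<125)
        m2=(abs(P[...,1]-y)<12)&(P[...,0]>-25)&(P[...,0]<5)&(P[...,2]>35)&(P[...,2]<65)
        print(n,y,m.sum(),np.percentile(P[m][:,2],[50,95,100]).round() if m.sum()>3 else 0, "flat",m2.sum(),np.median(P[m2][:,2]) if m2.sum() else 0)
print(mv(J(33,-66,150),down(np.pi+JY)),mv(J(33,-66,112),down(np.pi+JY)))
E
```

```text
scene 75 60 [ 90. 102. 103.] flat 67 49.99868152180983
scene 50 63 [ 91. 101. 104.] flat 82 50.96221395437874
scene -30 78 [ 91. 103. 105.] flat 79 52.713730750548805
scene -50 96 [ 89. 104. 107.] flat 87 52.87459859035984
scene -75 83 [ 94. 105. 113.] flat 74 53.21350235771237
side 75 39 [ 98. 103. 104.] flat 79 51.20836423387841
side 50 33 [ 98. 103. 103.] flat 76 51.547016233836914
side -30 23 [101. 105. 105.] flat 61 53.03883150260112
side -50 75 [ 85. 104. 106.] flat 62 53.60642198358054
side -75 36 [ 99. 117. 118.] flat 51 54.16928003508029
w1 75 113 [ 98. 102. 103.] flat 250 51.215048195127515
w1 50 112 [ 98. 102. 103.] flat 246 51.7212549345509
w1 -30 115 [ 97. 104. 106.] flat 259 53.39693468974476
w1 -50 233 [ 86. 104. 106.] flat 258 53.76495695070727
w1 -75 98 [ 95. 105. 114.] flat 154 54.21690058623123
[ 3.000e-04 -1.000e-04 -8.900e-03 -3.154e-01 -3.239e-01  9.631e-01] [ 3.0000e-04 -1.0000e-04 -8.9000e-03 -3.1550e-01 -3.2400e-01  1.1531e+00]
```

Emit:
{"method": "servo_tool", "body": {"rows": [[0, 0, 0, -0.315, -0.324, 0.3, 0], [0, 0, 0, -0.315, -0.324, 0.6, 0], [0, 0, 0, -0.315, -0.324, 0.95, 0], [0, 0, 0, -0.315, -0.324, 0.96, 0], [0, 0, 0, -0.315, -0.324, 0.96, 0]]}}

```text
t: 3.02
ee_pos: [551.3, -109.1, 148.1]
orientation: [0.268, -3.124, -0.003]
ft_force: [0.3, 0.3, 0.1]
width: 0.5
grasp_force: 0.0
```

Emit:
{"method": "servo_tool", "body": {"rows": [[0, 0, 0, 0, 0, 0.1, 0], [0, 0, 0, 0, 0, 0.19, 0], [0, 0, 0, 0, 0, 0.19, 0]]}}

```text
t: 3.4
ee_pos: [552.9, -110.2, 112.7]
orientation: [0.267, -3.129, -0.0]
ft_force: [-0.5, -0.4, 0.1]
width: 0.7
grasp_force: 0.0
```

Emit:
{"method": "servo_tool", "body": {"rows": [[0, 0, 0, 0.05, 0, 0, 0], [0, 0, 0, 0.1, 0, 0, 0], [0, 0, 0, 0.15, 0, 0, 0], [0, 0, 0, 0.2, 0, 0, 0], [0, 0, 0, 0.25, 0, 0, 0], [0, 0, 0, 0.25, 0, 0, 0]]}}

```text
t: 4.15
ee_pos: [504.1, -120.2, 113.4]
orientation: [-0.266, 3.129, -0.002]
ft_force: [3.1, -3.8, 3.7]
width: 0.5
grasp_force: 3.1
```

Emit:
{"method": "servo_tool", "body": {"rows": [[0, 0, 0, 0.05, 0, 0.01, 0], [0, 0, 0, 0.1, 0, 0.015, 0], [0, 0, 0, 0.15, 0, 0.015, 0], [0, 0, 0, 0.2, 0, 0.015, 0], [0, 0, 0, 0.24, 0, 0.015, 0], [0, 0, 0, 0.24, 0, 0.015, 0], [0, 0, 0, 0.24, 0, 0.015, 0]]}}

```text
t: 5.03
ee_pos: [465.0, -131.8, 114.0]
orientation: [-0.266, 3.114, -0.014]
ft_force: [10.2, -14.4, 24.0]
width: 0.4
grasp_force: 13.8
```

Run:
```python
from h import *
im,d,K,R,t=cam("wrist"); np.savez("w2.npz",im=im,d=d,K=K,R=R,t=t)
cv2.imwrite("pics/w2.png",im[:,:,::-1]); o=ctrl.get_obs();print(o["ee_pos"],inJ(o["ee_pos"]),o["ft_force"])
```

```text
[ 465.02192323 -131.74511593  114.05981491] [-57.77290847 -72.35259625 114.05981491] [  9.37795983 -14.80122603  24.9602148 ]
```

View pics/w2.png

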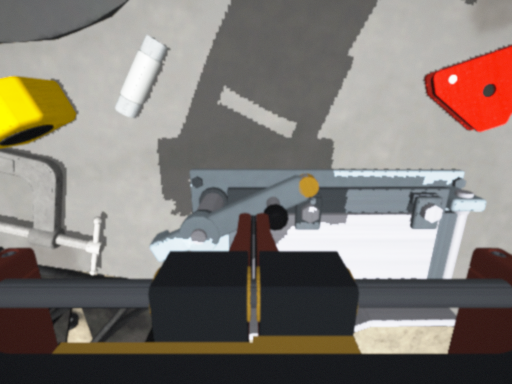

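Emit:
{"method": "servo_tool", "body": {"rows": [[0, 0, 0, -0.06, 0, 0, 0], [0, 0, 0, -0.11, 0.01, 0, 0], [0, 0, 0, -0.11, 0.075, 0.03, 0], [0, 0, 0, -0.08, 0.075, 0.04, 0], [0, 0, 0, -0.04, 0.075, 0.04, 0], [0, 0, 0, 0, 0.075, 0.04, 0], [0, 0, 0, 0, 0.075, 0.04, 0]]}}

```text
t: 5.95
ee_pos: [475.7, -125.6, 111.9]
orientation: [-0.268, 3.086, -0.041]
ft_force: [25.1, -55.2, 37.5]
width: 0.5
grasp_force: 34.0
```

```bash
cat > sa.py <<'E'
from h import *
im,d,K,R,t=cam("wrist"); o=ctrl.get_obs();print("tcp jig",inJ(o["ee_pos"]).round(1),o["ft_force"].round(1))
P=cloud(d,K,R,t)
h=cv2.cvtColor(im,cv2.COLOR_RGB2HSV); m=(h[...,0]>14)&(h[...,0]<26)&(h[...,1]>140)
Q=inJ(P); m&=(Q[...,2]>60)&(Q[...,2]<100)&(abs(Q[...,0])<220)&(Q[...,1]<20)&(Q[...,1]>-250)
p=Q[m].mean(0) if m.sum() else np.zeros(3); print("nose",m.sum(),p, "theta",np.arctan2(p[1]+118,p[0]+45)-.805)
E
python3 sa.py
```

```text
tcp jig [-46.  -68.2 111.9] [ 24.3 -55.1  37.7]
nose 300 [-56.79704649 -26.17753213  85.25194672] theta 0.893573043658528
```

Emit:
{"method": "servo_tool", "body": {"rows": [[0, 0, 0, -0.04, -0.085, 0, 0], [0, 0, 0, -0.04, -0.1, -0.1, 0], [0, 0, 0, -0.06, -0.12, -0.24, 0], [0, 0, 0, -0.475, -0.155, -0.24, 0], [0, 0, 0, -0.475, -0.155, -0.24, 0], [0, 0, 0, -0.475, -0.155, -0.24, 0]]}}

```text
t: 6.75
ee_pos: [552.7, -126.6, 148.7]
orientation: [0.267, -3.128, -0.001]
ft_force: [0.2, 0.2, -0.2]
width: 0.4
grasp_force: 0.0
```

```bash
python3 sa.py; python3 -c "
from h import *
o=ctrl.get_obs();print(o['orientation'],o['ee_pos'], mv(J(30,-82,112),down(np.pi+JY)))"
```

```text
tcp jig [ 28.  -83.2 148.5] [-0.9 -0.2  0.5]
nose 204 [  0.58588331 -34.19331791  85.38734509] theta 0.2676169035640231
[ 2.66559856e-01 -3.12672418e+00 -1.92392280e-03] [ 551.36222103 -126.59251913  148.49661441] [ 0.001  -0.0023 -0.0099 -0.0103  0.0057  0.1825]
```

Emit:
{"method": "servo_tool", "body": {"rows": [[0, 0, 0, 0, 0, 0.1, 0], [0, 0, 0, 0, 0, 0.185, 0], [0, 0, 0, 0, 0, 0.185, 0]]}}

```text
t: 7.18
ee_pos: [550.7, -126.8, 111.0]
orientation: [0.265, -3.126, -0.002]
ft_force: [-0.0, 0.1, -1.0]
width: 0.4
grasp_force: 0.0
```

Emit:
{"method": "servo_tool", "body": {"rows": [[0, 0, 0, 0.05, 0.01, 0, 0], [0, 0, 0, 0.095, 0.04, 0, 0], [0, 0, 0, 0.14, 0.07, 0.02, 0], [0, 0, 0, 0.18, 0.1, 0.03, 0], [0, 0, 0, 0.235, 0.13, 0.03, 0], [0, 0, 0, 0.295, 0.155, 0.03, 0], [0, 0, 0, 0.34, 0.16, 0.03, 0]]}}

```text
t: 8.05
ee_pos: [479.4, -106.7, 106.7]
orientation: [0.267, -3.13, -0.0]
ft_force: [1.8, -0.6, -0.5]
width: 0.3
grasp_force: 0.7
```

```bash
python3 sa.py
```

```text
tcp jig [-40.7 -49.9 106.4] [-0.9 -0.2 -1. ]
nose 320 [-67.77572338 -28.75973039  85.45586583] theta 1.0156799898400326
```

Emit:
{"method": "servo_tool", "body": {"rows": [[0, 0, 0, 0.05, 0.003, 0, 0], [0, 0, 0, 0.1, 0, 0, 0], [0, 0, 0, 0.14, -0.01, 0, 0], [0, 0, 0, 0.14, -0.01, 0, 0], [0, 0, 0, 0.1, 0, 0, 0]]}}

```text
t: 8.72
ee_pos: [461.4, -109.5, 106.7]
orientation: [-0.266, 3.129, 0.001]
ft_force: [-0.4, -0.1, -0.6]
width: 0.2
grasp_force: 0.0
```

Emit:
{"method": "servo_tool", "body": {"rows": [[0, 0, 0, -0.1, 0.0, -0.1, 0], [0, 0, 0, -0.1, 0.0, -0.4, 0], [0, 0, 0, -0.1, 0.0, -0.7, 0], [0, 0, 0, -0.1, 0.0, -0.7, 0], [0, 0, 0, -0.1, 0.0, -0.7, 0]]}}

```text
t: 9.35
ee_pos: [479.4, -107.0, 245.9]
orientation: [0.266, -3.129, -0.001]
ft_force: [0.2, -1.0, 0.1]
width: 0.3
grasp_force: 0.0
```

```bash
python3 sa.py
python3 - <<'E'
from h import *
im,d,K,R,t=cam("wrist"); np.savez("w3.npz",im=im,d=d,K=K,R=R,t=t)
cv2.imwrite("pics/w3.png",cv2.resize(im[:,:,::-1],(800,600),interpolation=cv2.INTER_CUBIC))
E
```

```text
tcp jig [-39.4 -50.5 245.2] [0.1 0.  0.3]
nose 34 [-88.92349424 -42.05833703  85.17542652] theta 1.2901705610796346
```

View pics/w3.png

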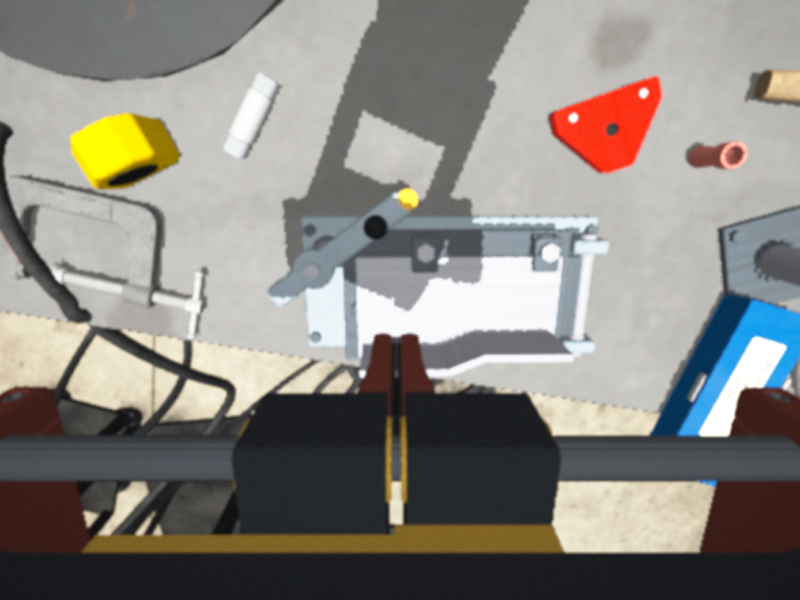

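The stop is parked: the arm runs from hinge (312,268) to nose (408,198), so theta is about 1.4. Next I'll refine the jig pose from the depth on the upright face and the plate corners.

Run:
```python
from h import *
a=np.load("w3.npz");k=[a[x] for x in "KRt"];s=512/800
for n,(u,v,z,jx,jy) in dict(nl=(597,218,8,-65,138),nr=(303,218,8,-65,-138),fr=(307,345,8,65,-138),hinge=(312,268,90,-45,-118),knob=(376,226,118,-45+62*np.cos(2.205),-118+62*np.sin(2.205))).items():
    p=inJ(ray(u*s-.18,v*s-.18,z,*k)); print(n,p.round(1),"off",(p[0]-jx).round(1),(p[1]-jy).round(1))
for n in ("scene","w1","w3"):
    a=np.load(n+".npz");P=inJ(cloud(a["d"],*[a[x] for x in "KRt"]))
    for lo,hi in ((25,80),(-80,-25)):
        m=(P[...,1]>lo)&(P[...,1]<hi)&(P[...,0]>8)&(P[...,0]<45)&(P[...,2]>65)&(P[...,2]<95)
        if m.sum()>5: print(n,lo,"face x",m.sum(),np.percentile(P[m][:,0],[10,50,90]).round(1), np.polyfit(P[m][:,1],P[m][:,0],1).round(3))
    m=(P[...,0]>8)&(P[...,0]<45)&(P[...,2]>70)&(P[...,2]<110)&(abs(P[...,1])<100)
    print(n,"y ends",np.percentile(P[m][:,1],[.5,99.5]))
    for y in (75,40,0,-40,-75):
        m2=(abs(P[...,1]-y)<12)&(P[...,0]>-25)&(P[...,0]<5)&(P[...,2]>35)&(P[...,2]<65)
        print(y,np.median(P[m2][:,2]).round(1),end=" ")
    print()
# stand, close: collar/handle from depth in w1, scene, side
for n in ("scene","side","w1"):
    a=np.load(n+".npz");P=cloud(a["d"],*[a[x] for x in "KRt"])
    for z0,z1 in ((20,100),(124,160)):
        m=(P[...,2]>z0)&(P[...,2]<z1)&(np.hypot(P[...,0]-428,P[...,1]-248)<28)
        c=-(a["R"].T@a["t"]); 
        if m.sum()>5: print(n,z0,m.sum(),np.median(P[m][:,:2],0).round(1),"campos",c[:2].round())
```

```text
nl [-65.9 136.1   8. ] off -0.9 -1.9
nr [ -69.9 -136.5    8. ] off -4.9 1.5
fr [  57.4 -142.1    8. ] off -7.6 -4.1
hinge [ -41.4 -114.8   90. ] off 3.6 3.2
knob [-76.5 -63.8 118. ] off 5.3 4.3
scene 25 face x 162 [26.1 28.2 30.1] [2.3000e-02 2.6869e+01]
scene -80 face x 172 [17.1 38.3 40.5] [ 0.088 39.078]
scene y ends [-85.32647639  82.58776828]
75 50.0 40 50.9 0 52.1 -40 52.6 -75 53.2 
w1 25 face x 194 [26.4 26.8 27.2] [1.3000e-02 2.6118e+01]
w1 -80 face x 373 [12.7 36.8 37.6] [ 0.113 34.507]
w1 y ends [-79.43921342  85.96626791]
75 51.2 40 51.9 0 52.7 -40 53.6 -75 54.2 
w3 25 face x 404 [26.5 27.  27.4] [1.5000e-02 2.6179e+01]
w3 -80 face x 93 [36.8 37.3 37.9] [1.4000e-02 3.8076e+01]
w3 y ends [-80.34659553  86.48872814]
75 51.1 40 51.8 0 52.7 -40 53.6 -75 54.3 
scene 20 274 [422.1 234.8] campos [-129. -593.]
scene 124 73 [425.1 240.3] campos [-129. -593.]
side 20 57 [425.7 263.7] campos [543. 833.]
side 124 159 [431.7 258.4] campos [543. 833.]
w1 20 636 [426.5 237.2] campos [404. -69.]
w1 124 302 [427.5 243.6] campos [404. -69.]
```

Run:
```python
import re
from h import *
import h
L=J(27,52,0)[:2];Rr=J(37.3,-52,0)[:2];ce=J(32,3,0)[:2]
# new yaw from the two faces: points at x=19,y~52 and x=31,y~-52
v=L-Rr; yaw=np.arctan2(v[1],v[0])-np.arctan2(104,-12); 
c,s=np.cos(yaw),np.sin(yaw); Rm=np.array([[c,-s],[s,c]])
JCn=(L+Rr)/2-Rm@[25,0]; yoff=(Rm.T@(ce-JCn))[1]; JCn=JCn+Rm@[0,yoff]
print(yaw,JCn,yoff)
t=open("h.py").read(); t=re.sub(r"JC=.*",f"JC=np.array([{JCn[0]:.1f},{JCn[1]:.1f}]);JY={yaw:.4f}",t); open("h.py","w").write(t)
P=np.load("P.npy");a=np.load("side.npz");Q=cloud(a["d"],*[a[x] for x in "KRt"])
for X in (P,Q):
    m=(X[...,2]>100)&(X[...,0]>380)&(X[...,0]<750)&(X[...,1]>280)&(X[...,1]<650)
    B=X[m]
    for lo in range(100,260,20):
        b=B[(B[:,2]>=lo)&(B[:,2]<lo+20)]
        if len(b): print(lo,len(b),b[:,:2].min(0).round(),b[:,:2].max(0).round())
for psi in (np.pi+.17,2.6): print(mv([428,250,260],down(psi)))
```

```text
0.16883993844069956 [514.95324776 -45.33252584] 2.997184383409025
100 724 [397. 312.] [601. 523.]
120 846 [396. 314.] [602. 523.]
140 853 [397. 314.] [600. 523.]
160 485 [397. 316.] [603. 525.]
180 79 [433. 364.] [553. 488.]
200 76 [428. 357.] [556. 494.]
220 29 [425. 458.] [557. 497.]
100 1495 [405. 326.] [602. 505.]
120 1763 [405. 327.] [602. 517.]
140 2357 [405. 327.] [603. 529.]
160 2560 [399. 324.] [604. 529.]
180 242 [432. 370.] [553. 494.]
200 253 [427. 362.] [557. 499.]
220 132 [426. 379.] [554. 503.]
[ 9.0000e-04 -2.2000e-03 -4.0000e-04 -4.9000e-02  1.8017e+00 -7.3000e-02]
[ 1.0000e-04 -2.4000e-03  4.7400e-01 -4.9000e-02  1.8017e+00 -7.3000e-02]
```

Emit:
{"method": "servo_tool", "body": {"rows": [[0, 0, 0, -0.02, 1, -0.07, 40], [0, 0, 0, -0.02, 1, -0.07, 40], [0, 0, 0, -0.02, 1, -0.07, 40], [0, 0, 0, -0.02, 1, -0.07, 40]]}}

```text
t: 9.95
ee_pos: [449.1, 93.3, 259.3]
orientation: [0.272, -3.127, 0.0]
ft_force: [1.0, -0.3, 0.7]
width: 36.7
grasp_force: 0.0
```

Emit:
{"method": "servo_tool", "body": {"rows": [[0, 0, 0, -0.02, 0.8, 0, 40], [0, 0, 0, -0.02, 0.8, 0, 40], [0, 0, 0, -0.02, 0.8, 0, 40], [0, 0, 0, -0.02, 0.8, 0, 40], [0, 0, 0, -0.02, 0.8, 0, 40]]}}

```text
t: 10.58
ee_pos: [427.4, 247.9, 259.6]
orientation: [0.266, -3.128, 0.002]
ft_force: [-0.5, -1.6, 1.2]
width: 39.8
grasp_force: 0.0
```

Run:
```python
from h import *
im,d,K,R,t=cam("wrist"); np.savez("w4.npz",im=im,d=d,K=K,R=R,t=t)
print(ctrl.get_obs()["ee_pos"])
cv2.imwrite("pics/w4.png",cv2.resize(im[:,:,::-1],(800,600),interpolation=cv2.INTER_CUBIC))
P=cloud(d,K,R,t)
m=(np.hypot(P[...,0]-428,P[...,1]-250)<16)&(P[...,2]>140)&(P[...,2]<180)
v,u=np.nonzero(m);
if len(u): print(len(u),u.min(),u.max(),v.min(),v.max(),P[m].min(0),P[m].max(0)); tp=P[m];q=tp[tp[:,2]>160];print(len(q),q.mean(0))
```

```text
[427.54487398 247.73978394 259.85238244]
309 248 265 174 196 [419.30957766 242.82734207 140.35354915] [437.13019721 258.95406335 169.82331725]
236 [427.25536217 250.72268489 166.28874022]
```

View pics/w4.png

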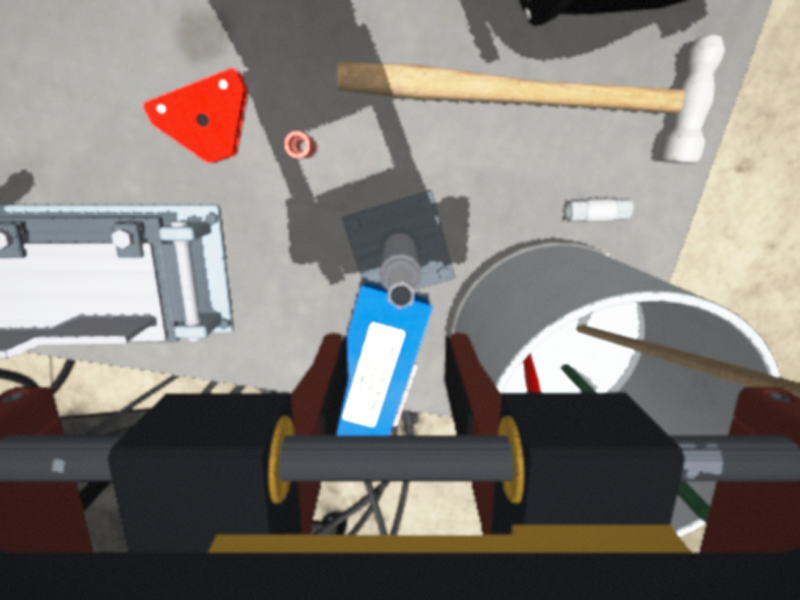

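The scriber's handle end is at (400,295), or world (427.5,250.5). The stand plate is turned about 16° from the tool, so I'll align to it and descend.

Run:
```python
from h import *
print(mv([427.5,250.5,190],down(np.radians(206.8))), mv([427.5,250.5,124],down(np.radians(206.8))))
```

```text
[-0.0005 -0.0012 -0.1994 -0.0027  0.014   0.3492] [-5.000e-04 -1.200e-03 -1.994e-01 -3.200e-03  1.430e-02  6.792e-01]
```

Emit:
{"method": "servo_tool", "body": {"rows": [[0, 0, -0.1, -0.003, 0.014, 0.1, 40], [0, 0, -0.2, -0.003, 0.014, 0.3, 40], [0, 0, -0.2, -0.003, 0.014, 0.5, 40], [0, 0, -0.2, -0.003, 0.014, 0.679, 40], [0, 0, -0.2, -0.003, 0.014, 0.679, 40], [0, 0, -0.2, -0.003, 0.014, 0.679, 28]]}}

```text
t: 11.38
ee_pos: [428.6, 251.6, 125.8]
orientation: [-0.729, 3.055, 0.0]
ft_force: [-0.6, 1.2, 0.3]
width: 33.1
grasp_force: 0.0
```

Emit:
{"method": "servo_tool", "body": {"rows": [[0, 0, 0, 0, 0, 0, 22], [0, 0, 0, 0, 0, 0, 16], [0, 0, 0, 0, 0, 0, 10], [0, 0, 0, 0, 0, 0, 10], [0, 0, 0, 0, 0, 0, 10]]}}

```text
t: 12.0
ee_pos: [428.6, 252.4, 126.1]
orientation: [-0.731, 3.053, 0.001]
ft_force: [0.2, -2.6, 7.4]
width: 17.3
grasp_force: 30.0
```

Emit:
{"method": "servo_tool", "body": {"rows": [[0, 0, 0, 0, 0, 0, 24], [0, 0, -0.055, 0, 0, 0, 24], [0, 0, -0.11, 0, 0, 0, 24], [0, 0, -0.11, 0, 0, 0, 15], [0, 0, -0.11, 0, 0, 0, 10], [0, 0, -0.11, 0, 0, 0, 10], [0, 0, -0.11, 0, 0, 0, 10]]}}

```text
t: 12.88
ee_pos: [427.7, 252.1, 124.9]
orientation: [0.98, -2.985, -0.0]
ft_force: [-1.1, 0.7, 2.4]
width: 17.5
grasp_force: 30.0
```

Emit:
{"method": "servo_tool", "body": {"rows": [[0, 0, 0, 0, 0, 0, 24], [0, 0, 0.11, 0, 0, 0, 24], [0, 0, 0.22, 0, 0, 0, 24], [0, 0, 0.22, 0, 0, 0, 15], [0, 0, 0.22, 0, 0, 0, 10], [0, 0, 0.22, 0, 0, 0, 10], [0, 0, 0.22, 0, 0, 0, 10]]}}

```text
t: 13.75
ee_pos: [427.7, 252.0, 124.8]
orientation: [0.478, -3.105, 0.0]
ft_force: [0.5, 0.4, -0.7]
width: 17.1
grasp_force: 30.0
```

Run:
```python
from h import *
for i in range(3):
    ctrl.get_image("wrist") if i else 0
    o=ctrl.get_obs();print(o["width"],o["ee_pos"].round(1),o["ft_force"].round(1),o["moment"].round(2))
```

```text
17.052635986106846 [427.7 252.  124.8] [ 0.5  0.4 -0.7] [ 0.02 -0.06  0.02]
16.798841442895657 [427.7 252.  124.8] [ 0.2 -0.2 -1.3] [ 0.07  0.01 -0.01]
17.11505319843517 [427.7 252.  124.8] [ 0.7  0.7 -1.2] [ 0.06 -0.04  0.02]
```

Emit:
{"method": "servo_tool", "body": {"rows": [[0, 0, 0, 0, 0, 0, 24], [0, 0, 0.11, 0, 0, 0, 24], [0, 0, 0.13, 0, 0, 0, 20], [0, 0, 0.13, 0, 0, 0, 15], [0, 0, 0.13, 0, 0, 0, 10], [0, 0, 0.13, 0, 0, 0, 10]]}}

```text
t: 14.6
ee_pos: [427.8, 252.1, 124.9]
orientation: [-0.174, 3.137, 0.0]
ft_force: [-0.9, 0.4, 0.6]
width: 16.1
grasp_force: 30.0
```

Width is 16.1, so the pads sit on the flats. Lift out of the stand.

Emit:
{"method": "servo_tool", "body": {"rows": [[0, 0, 0, 0, 0, -0.05, 8], [0, 0, 0, 0, 0, -0.15, 8], [0, 0, 0, 0, 0, -0.35, 8], [0, 0, 0, 0, 0, -0.6, 8], [0, 0, 0, 0, 0, -0.7, 8], [0, 0, 0, 0, 0, -0.7, 8]]}}

```text
t: 15.35
ee_pos: [428.5, 252.5, 266.8]
orientation: [-0.172, 3.133, 0.003]
ft_force: [0.3, -0.3, -1.8]
width: 16.0
grasp_force: 30.0
```

```bash
cat >> h.py <<'E'
OFF=np.array([0,0,100.9]) # lead tip in tool frame
SL=0.0213
def lean(beta=np.radians(30)):
    jx=np.array([np.cos(JY),np.sin(JY),0]);up=np.array([0,0,1.])
    z=np.sin(beta)*jx-np.cos(beta)*up; x=-np.cos(beta)*jx-np.sin(beta)*up
    return Ro.from_matrix(np.c_[x,np.cross(z,x),z])
def tcp_for(tip,R): return np.array(tip)-R.apply(OFF)
def tipJ():
    o=ctrl.get_obs(); return inJ(o["ee_pos"]+Ro.from_rotvec(o["orientation"]).apply(OFF))
def zc(y): return 50+SL*(112-y)
E
python3 - <<'E'
from h import *
o=ctrl.get_obs();print(o["ee_pos"],o["ft_force"],o["width"])
L=lean(); T=tcp_for(J(-5,80,85),L);print(T)
# half way: rotate in place at reduced distance
print(mv(o["ee_pos"],L)); print(mv(T,L)); M=(o["ee_pos"]+T)/2;M[2]=240;print(mv(M,L))
# grasp check: tip via depth in wrist/side view
im,d,K,R,t=cam("side");P=cloud(d,K,R,t)
m=(np.hypot(P[...,0]-428,P[...,1]-252)<25)&(P[...,2]>150)&(P[...,2]<265)
q=P[m]
for z in range(150,265,10):
    b=q[(q[:,2]>=z)&(q[:,2]<z+10)]
    if len(b):print(z,len(b),b[:,:2].mean(0).round(1),(b[:,0].max()-b[:,0].min()).round(1))
E
```

```text
[428.50705743 252.47330088 266.8366569 ] [ 0.26189205 -0.33106439 -1.80922858] 16.031274747135946
[446.89814457  24.24739238 172.38196324]
[-0.0093 -0.3465 -0.0386  0.      0.      0.    ]
[-0.0093 -0.3465 -0.0386  0.0356 -1.145   0.4704]
[-0.0093 -0.3465 -0.0386  0.0174 -0.5724  0.1332]
160 2 [430.2 255. ] 1.8
170 11 [430.6 255.1] 3.3
180 14 [430.6 254.2] 3.8
190 11 [431.1 255.7] 6.7
200 26 [431. 258.] 11.8
210 46 [431.3 259. ] 14.8
220 48 [431.5 258.7] 15.4
230 52 [431.2 258.6] 16.0
240 50 [431.4 259. ] 14.8
250 65 [432.1 260.9] 24.0
260 27 [432.6 259.5] 22.8
```

Emit:
{"method": "servo_tool", "body": {"rows": [[0, -0.05, 0, 0.0, -0.2, 0, 8], [-0.003, -0.15, -0.02, 0.01, -0.4, 0.05, 8], [-0.006, -0.25, -0.03, 0.017, -0.57, 0.1, 8], [-0.009, -0.3465, -0.0386, 0.017, -0.57, 0.13, 8], [-0.009, -0.3465, -0.0386, 0.017, -0.57, 0.13, 8], [-0.009, -0.3465, -0.0386, 0.017, -0.57, 0.13, 8]]}}

```text
t: 16.15
ee_pos: [437.5, 138.8, 239.1]
orientation: [-0.222, 2.616, 0.056]
ft_force: [0.6, 0.5, -1.3]
width: 15.8
grasp_force: 30.0
```

Run:
```python
from h import *
L=lean()
o=ctrl.get_obs();print(tipJ(),o["ft_force"],o["width"])
for x,z in ((-5,85),(5,60)): print(mv(tcp_for(J(x,80,z),L),L))
```

```text
[  4.49393619 194.25709461 151.3823403 ] [ 0.62508382  0.50848    -1.33523619] 15.755710548883421
[-1.300e-03 -4.000e-03  5.000e-04  2.089e-01 -5.716e-01  2.660e-01]
[-1.300e-03 -4.000e-03  5.000e-04  2.273e-01 -5.713e-01  3.994e-01]
```

Emit:
{"method": "servo_tool", "body": {"rows": [[-0.001, -0.004, 0, 0.21, -0.25, 0.12, 8], [-0.001, -0.004, 0, 0.21, -0.45, 0.22, 8], [-0.001, -0.004, 0, 0.21, -0.57, 0.266, 8], [-0.001, -0.004, 0, 0.215, -0.571, 0.32, 8], [-0.001, -0.004, 0, 0.222, -0.571, 0.36, 8], [-0.001, -0.004, 0, 0.227, -0.571, 0.4, 8], [-0.001, -0.004, 0, 0.227, -0.571, 0.4, 8]]}}

```text
t: 17.02
ee_pos: [458.4, 29.4, 152.9]
orientation: [-0.227, 2.616, 0.051]
ft_force: [0.3, 0.0, -1.7]
width: 15.9
grasp_force: 30.0
```

```bash
cat > st.py <<'E'
from h import *
def avg(n=4):
    F=[];T=[]
    for i in range(n):
        o=ctrl.get_obs();F.append(o["ft_force"]);T.append(tipJ()); 
        if i<n-1: ctrl.get_image("wrist")
    F=np.mean(F,0);c,s=np.cos(JY),np.sin(JY)
    print("F jig",np.round([c*F[0]+s*F[1],-s*F[0]+c*F[1],F[2]],2),"tip",np.mean(T,0).round(1),"t",o["t"])
    return np.mean(T,0)
E
python3 - <<'E'
from st import *
t=avg(4)
im,d,K,R,t=cam("wrist"); np.savez("w5.npz",im=im,d=d,K=K,R=R,t=t)
cv2.imwrite("pics/w5.png",cv2.resize(im[:,:,::-1],(800,600),interpolation=cv2.INTER_CUBIC))
im,d,K,R,t=cam("scene"); 
u,v,w=K@(R@J(5,80,60)+t); u,v=int(u/w),int(v/w);print(u,v)
c=im[v-60:v+30,u-50:u+130,::-1];c1=cv2.resize(c,None,fx=4.4,fy=4.4,interpolation=cv2.INTER_CUBIC);cv2.imwrite("pics/s5.png",c1)
E
```

```text
F jig [ 0.11 -0.19 -1.38] tip [ 6.1 82.7 65.4] t 17.175
265 191
```

View pics/s5.png

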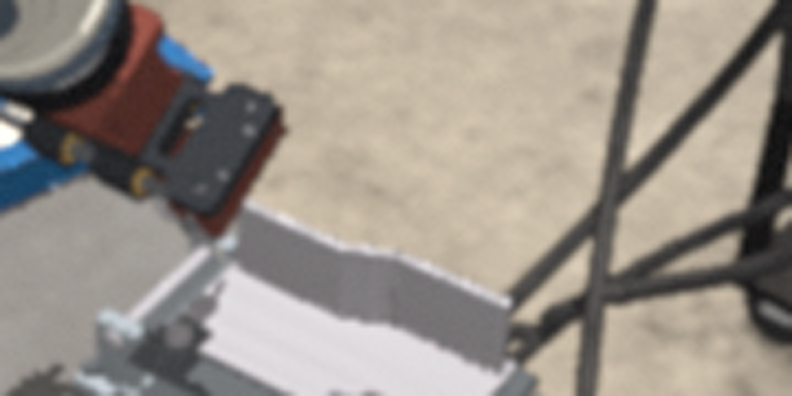

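The scriber isn't obvious in this crop: red fingertip parts end near crop (215,235). I'll project the expected positions and check the wrist view.

Run:
```python
from h import *
o=ctrl.get_obs(); Rt=Ro.from_rotvec(o["orientation"])
i=ctrl.camera_info("scene");K,R,t=[np.array(i[k]) for k in("intrinsics","R","t")]
for d in (-100,-60,-19,0,12.9,50,100.9):
    p=K@(R@(o["ee_pos"]+Rt.apply([0,0,d]))+t); u,v=p[:2]/p[2]; print(d,((u-215)*4.4).round(),((v-131)*4.4).round())
i=ctrl.camera_info("wrist");K,R,t=[np.array(i[k]) for k in("intrinsics","R","t")]
for d in (12.9,100.9):
    p=K@(R@(o["ee_pos"]+Rt.apply([0,0,d]))+t); u,v=p[:2]/p[2]; print("w",d,u/.64,v/.64)
```

```text
-100 102.0 105.0
-60 128.0 139.0
-19 153.0 172.0
0 164.0 187.0
12.9 171.0 197.0
50 192.0 224.0
100.9 218.0 258.0
w 12.9 396.5027089700109 343.8487102261745
w 100.9 396.2474091895362 288.30969745788843
```

View pics/w5.png

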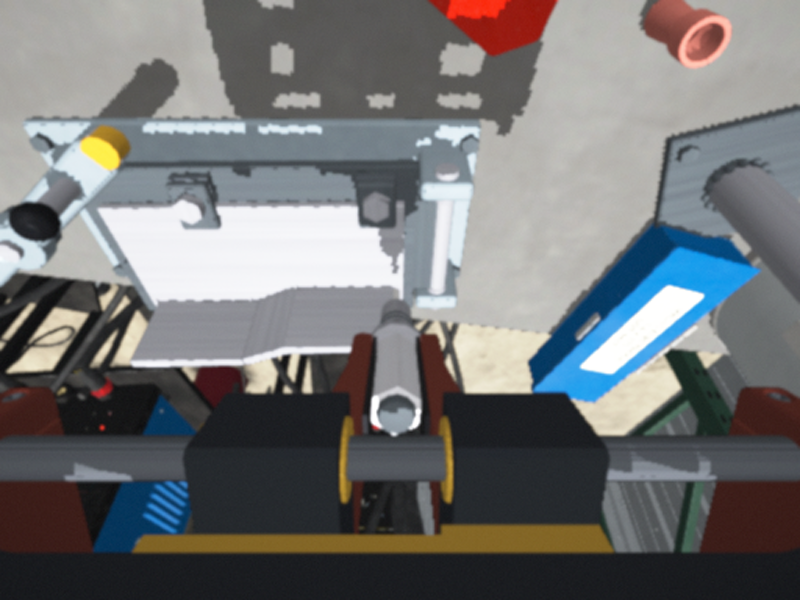

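The wrist view shows the scriber held straight, with its barrel end at (396,305) just inside the upright's left end, as computed. Approach the face, with the tip about 6 mm above the bar.

Emit:
{"method": "servo_tool", "body": {"rows": [[0, 0, 0, -0.004, -0.006, 0.025, 8], [0, 0, 0, -0.009, -0.013, 0.054, 8], [0, 0, 0, -0.009, -0.013, 0.054, 8]]}}

```text
t: 17.65
ee_pos: [465.5, 28.5, 147.3]
orientation: [-0.219, 2.621, 0.046]
ft_force: [0.6, 0.8, -0.9]
width: 16.4
grasp_force: 30.0
```

```bash
python3 -c "
from st import *
avg(4)"
```

```text
F jig [ 0.05  0.15 -1.31] tip [12.8 80.2 59.4] t 17.8
```

Emit:
{"method": "servo_tool", "body": {"rows": [[0, 0, 0, -0.01, 0, 0.006, 8], [0, 0, 0, -0.02, 0, 0.0115, 8], [0, 0, 0, -0.026, 0, 0.015, 8], [0, 0, 0, -0.026, 0, 0.015, 8]]}}

```text
t: 18.3
ee_pos: [470.9, 29.6, 147.3]
orientation: [-0.218, 2.621, 0.047]
ft_force: [-0.7, 0.1, -1.7]
width: 15.9
grasp_force: 30.0
```

```bash
python3 -c "
from st import *
avg(4)"
```

```text
F jig [-0.19  0.01 -1.33] tip [18.5 80.3 59.3] t 18.45
```

Emit:
{"method": "servo_tool", "body": {"rows": [[0, 0, 0, -0.0065, 0, 0.0037, 8], [0, 0, 0, -0.0065, 0, 0.0037, 8]]}}

```text
t: 18.7
ee_pos: [472.0, 29.8, 147.1]
orientation: [-0.218, 2.622, 0.047]
ft_force: [-2.9, -0.3, -0.9]
width: 16.3
grasp_force: 30.0
```

```bash
python3 -c "
from st import *
avg(4)"
```

```text
F jig [-3.16 -0.23 -1.14] tip [19.7 80.4 59.1] t 18.85
```

Emit:
{"method": "servo_tool", "body": {"rows": [[0, 0, 0, -0.0065, 0, 0.0037, 8], [0, 0, 0, -0.0065, 0, 0.0037, 8]]}}

```text
t: 19.1
ee_pos: [473.8, 30.0, 147.2]
orientation: [-0.218, 2.622, 0.047]
ft_force: [-4.1, -1.4, -1.8]
width: 15.9
grasp_force: 30.0
```

```bash
python3 -c "
from st import *
avg(4)"
```

```text
F jig [-3.8  -0.15 -1.42] tip [21.5 80.3 59.3] t 19.25
```

Emit:
{"method": "servo_tool", "body": {"rows": [[0, 0, 0, 0.0082, 0, -0.0047, 8], [0, 0, 0, 0.0157, 0, 0.0083, 8], [0, 0, 0, 0.0232, 0, 0.0213, 8], [0, 0, 0, 0.0232, 0, 0.0213, 8]]}}

```text
t: 19.75
ee_pos: [472.9, 29.9, 143.5]
orientation: [-0.219, 2.623, 0.045]
ft_force: [-1.5, 0.3, -1.4]
width: 15.9
grasp_force: 30.0
```

```bash
python3 -c "
from st import *
avg(4)"
```

```text
F jig [-1.75 -0.09 -0.92] tip [20.3 80.2 55.5] t 19.9
```

Emit:
{"method": "servo_tool", "body": {"rows": [[0, 0, 0, 0.0095, 0, 0.012, 8], [0, 0, 0, 0.0095, 0, 0.012, 8], [0, 0, 0, 0.0095, 0, 0.012, 8]]}}

```text
t: 20.27
ee_pos: [472.5, 29.9, 142.1]
orientation: [-0.218, 2.626, 0.045]
ft_force: [-0.4, 0.1, -1.4]
width: 15.7
grasp_force: 30.0
```

```bash
python3 -c "
from st import *
avg(4)"
```

```text
F jig [-0.51  0.2  -1.57] tip [19.7 80.3 53.9] t 20.425
```

Emit:
{"method": "servo_tool", "body": {"rows": [[0, 0, 0, 0.004, 0, 0.0075, 8], [0, 0, 0, 0.0075, 0, 0.013, 8], [0, 0, 0, 0.0075, 0, 0.013, 8]]}}

```text
t: 20.8
ee_pos: [472.7, 29.8, 140.7]
orientation: [-0.218, 2.629, 0.046]
ft_force: [-0.3, -0.1, -1.3]
width: 15.8
grasp_force: 30.0
```

```bash
python3 -c "
from st import *
avg(4)"
```

```text
F jig [-0.35 -0.14 -1.68] tip [19.7 80.3 52.5] t 20.95
```

```bash
python3 -c "
from st import *
o=ctrl.get_obs();print(o['qpos'].round(3),o['joint_torque'].round(1),o['t'])
print(mv(tcp_for(J(19.7,80.3,52.5),lean()),lean()))
z=Ro.from_rotvec(o['orientation']).apply([0,0,1]);print(z,np.degrees(np.arccos(-z[2])))"
```

```text
[-0.014  0.226  2.341  0.814  0.109 -2.541] [  0.  -31.1 -16.3   0.2  -1.2  -0. ] 20.95
[-0.0061 -0.0126 -0.0007  0.0096 -0.0045 -0.0001]
[ 0.47818521  0.072224   -0.8752843 ] 28.921360032521125
```

Joint 5 and joint 6 sit at their range limits, because a 30° lean is near the wrist singularity here. I'll back out and use a lean of about 22°, towards the base.

```bash
cat >> h.py <<'E'
def lean(beta=np.radians(22),a=-0.1):
    jx=np.array([np.cos(a),np.sin(a),0]);up=np.array([0,0,1.])
    z=np.sin(beta)*jx-np.cos(beta)*up; x=-np.cos(beta)*jx-np.sin(beta)*up
    return Ro.from_matrix(np.c_[x,np.cross(z,x),z])
E
python3 -c "
from st import *
print(mv(tcp_for(J(5,80,75),lean()),lean()))"
```

```text
[ 0.0711  0.0807  0.1608 -0.0566  0.0431 -0.1277]
```

Emit:
{"method": "servo_tool", "body": {"rows": [[0, 0, 0, 0.0, 0, -0.1, 8], [0, 0, 0, 0.0, 0, -0.2, 8], [0.03, 0.03, 0.07, -0.02, 0.02, -0.2, 8], [0.071, 0.081, 0.161, -0.057, 0.043, -0.2, 8], [0.071, 0.081, 0.161, -0.057, 0.043, -0.2, 8], [0.071, 0.081, 0.161, -0.057, 0.043, -0.2, 8]]}}

```text
t: 21.7
ee_pos: [462.7, 37.3, 181.8]
orientation: [0.141, 2.754, -0.028]
ft_force: [0.2, 0.4, -0.6]
width: 15.9
grasp_force: 30.0
```

```bash
python3 -c "
from st import *
o=ctrl.get_obs();print(o['qpos'].round(3),o['t'],o['width'])
avg(2)
for x,z in((12,60),(12,53)): print(mv(tcp_for(J(x,80,z),lean()),lean()))"
```

```text
[ 0.107  0.123  2.25  -0.202  0.4   -1.191] 21.7 15.850939835763716
F jig [ 0.45  0.55 -0.53] tip [-0.8 80.  88.5] t 21.75
[-0.0011  0.0007 -0.0023 -0.0018  0.0164  0.1553]
[-0.0011  0.0007 -0.0023  0.0113  0.0164  0.1878]
```

Emit:
{"method": "servo_tool", "body": {"rows": [[-0.001, 0.001, -0.002, -0.001, 0.01, 0.08, 8], [-0.001, 0.001, -0.002, -0.001, 0.016, 0.155, 8], [-0.001, 0.001, -0.002, -0.001, 0.016, 0.155, 8], [-0.001, 0.001, -0.002, -0.001, 0.016, 0.155, 8]]}}

```text
t: 22.25
ee_pos: [473.9, 39.0, 152.7]
orientation: [0.134, 2.757, -0.025]
ft_force: [-0.7, -0.6, -1.3]
width: 15.8
grasp_force: 30.0
```

```bash
python3 -c "
from st import *
o=ctrl.get_obs();print(o['qpos'].round(3))
avg(3)
for x,z in((16.5,54),(16.5,51.5),(18.,51.5)): print(mv(tcp_for(J(x,80,z),lean()),lean()))"
```

```text
[ 0.106  0.204  2.249 -0.238  0.322 -1.157]
F jig [-0.63 -0.26 -1.36] tip [10.1 80.2 59.3] t 22.35
[ 0.0012 -0.0009  0.0018 -0.0175  0.0081  0.0368]
[ 0.0012 -0.0009  0.0018 -0.0129  0.0081  0.0483]
[ 0.0012 -0.0009  0.0018 -0.0196  0.0101  0.0511]
```

Emit:
{"method": "servo_tool", "body": {"rows": [[0.001, -0.001, 0.002, -0.01, 0.004, 0.02, 8], [0.001, -0.001, 0.002, -0.015, 0.008, 0.043, 8], [0.001, -0.001, 0.002, -0.015, 0.008, 0.043, 8]]}}

```text
t: 22.72
ee_pos: [480.3, 40.2, 145.4]
orientation: [0.138, 2.755, -0.027]
ft_force: [-1.0, -0.7, -1.7]
width: 15.5
grasp_force: 30.0
```

```bash
python3 -c "
from st import *
avg(4)
for x,z in((18.5,51),(18.5,49.)): print(mv(tcp_for(J(x,80,z),lean()),lean()))"
```

```text
F jig [-0.39  0.07 -1.18] tip [16.4 80.1 51.9] t 22.875
[ 0.     -0.0005 -0.0002 -0.0074  0.0027  0.0087]
[ 0.     -0.0005 -0.0002 -0.0037  0.0027  0.018 ]
```

Emit:
{"method": "servo_tool", "body": {"rows": [[0, 0, 0, -0.004, 0.0015, 0.0045, 8], [0, 0, 0, -0.007, 0.0025, 0.0087, 8], [0, 0, 0, -0.007, 0.0025, 0.0087, 8]]}}

```text
t: 23.25
ee_pos: [482.3, 40.5, 144.7]
orientation: [0.138, 2.755, -0.027]
ft_force: [-0.2, 0.1, -0.6]
width: 15.8
grasp_force: 30.0
```

```bash
python3 -c "
from st import *
avg(4)"
```

```text
F jig [ 0.26  0.57 -0.64] tip [18.6 80.  51.1] t 23.4
```

Emit:
{"method": "servo_tool", "body": {"rows": [[0, 0, 0, 0, 0, 0.005, 8], [0, 0, 0, 0, 0, 0.01, 8], [0, 0, 0, 0, 0, 0.01, 8]]}}

```text
t: 23.78
ee_pos: [483.0, 40.4, 142.8]
orientation: [0.138, 2.755, -0.027]
ft_force: [-0.2, 0.6, 0.8]
width: 16.0
grasp_force: 30.0
```

```bash
python3 -c "
from st import *
avg(4)"
```

```text
F jig [-0.34  0.19  0.47] tip [19.2 79.8 49.2] t 23.925
```

Emit:
{"method": "servo_tool", "body": {"rows": [[0, 0, 0, -0.0045, 0.0013, 0.0018, 8], [0, 0, 0, -0.0045, 0.0013, 0.0018, 8]]}}

```text
t: 24.18
ee_pos: [483.9, 40.5, 142.8]
orientation: [0.138, 2.755, -0.027]
ft_force: [-0.8, -0.2, 1.1]
width: 15.7
grasp_force: 30.0
```

```bash
python3 -c "
from st import *
avg(4)"
```

```text
F jig [-0.81  0.07  0.68] tip [20.1 79.8 49.2] t 24.325
```

Emit:
{"method": "servo_tool", "body": {"rows": [[0, 0, 0, -0.0045, 0.0013, 0.0018, 8], [0, 0, 0, -0.0045, 0.0013, 0.0018, 8]]}}

```text
t: 24.58
ee_pos: [484.5, 40.6, 142.5]
orientation: [0.138, 2.756, -0.027]
ft_force: [-1.5, -1.2, 0.2]
width: 15.5
grasp_force: 30.0
```

```bash
python3 -c "
from st import *
avg(5)"
```

```text
F jig [-2.05 -0.04  0.3 ] tip [20.7 79.8 49. ] t 24.775
```

In the corner: about 2 N on the face and about 1.8 N on the bar. I'll start the stroke at 16 mm/s.

Emit:
{"method": "servo_tool", "body": {"rows": [[0, 0, 0, -0.0026, -0.0096, 0.0008, 8], [0, 0, 0, -0.0051, -0.0193, 0.0016, 8], [0, 0, 0, -0.0077, -0.0289, 0.0024, 8], [0, 0, 0, -0.0102, -0.0386, 0.0032, 8], [0, 0, 0, -0.0128, -0.0482, 0.004, 8], [0, 0, 0, -0.0153, -0.0578, 0.0048, 8], [0, 0, 0, -0.0179, -0.0675, 0.0056, 8], [0, 0, 0, -0.0204, -0.0771, 0.0064, 8], [0, 0, 0, -0.023, -0.0868, 0.0072, 8], [0, 0, 0, -0.0255, -0.0964, 0.008, 8]]}}

```text
t: 26.02
ee_pos: [488.2, 20.8, 143.2]
orientation: [0.138, 2.755, -0.027]
ft_force: [-3.3, 1.7, 0.5]
width: 15.8
grasp_force: 30.0
```

```bash
python3 -c "
from st import *
avg(4)"
```

```text
F jig [-3.39 -0.18 -0.15] tip [21.1 59.5 49.6] t 26.175
```

Emit:
{"method": "servo_tool", "body": {"rows": [[0, 0, 0, -0.002, -0.0098, 0.0008, 8], [0, 0, 0, -0.0041, -0.0195, 0.0015, 8], [0, 0, 0, -0.0061, -0.0293, 0.0023, 8], [0, 0, 0, -0.0082, -0.0391, 0.003, 8], [0, 0, 0, -0.0102, -0.0488, 0.0038, 8], [0, 0, 0, -0.0123, -0.0586, 0.0046, 8], [0, 0, 0, -0.0143, -0.0684, 0.0053, 8], [0, 0, 0, -0.0164, -0.0782, 0.0061, 8], [0, 0, 0, -0.0184, -0.0879, 0.0068, 8], [0, 0, 0, -0.0205, -0.0977, 0.0076, 8]]}}

```text
t: 27.42
ee_pos: [490.9, 1.0, 143.5]
orientation: [0.138, 2.754, -0.027]
ft_force: [-1.6, 0.8, 0.2]
width: 16.0
grasp_force: 30.0
```

```bash
python3 -c "
from st import *
avg(4)"
```

```text
F jig [-1.44 -1.15  0.77] tip [20.5 39.5 49.9] t 27.575
```

Emit:
{"method": "servo_tool", "body": {"rows": [[0, 0, 0, -0.0032, -0.0126, 0.001, 8], [0, 0, 0, -0.0063, -0.0252, 0.002, 8], [0, 0, 0, -0.0095, -0.0377, 0.0029, 8], [0, 0, 0, -0.0126, -0.0503, 0.0039, 8], [0, 0, 0, -0.0158, -0.0629, 0.0049, 8], [0, 0, 0, -0.019, -0.0755, 0.0059, 8], [0, 0, 0, -0.0221, -0.0881, 0.0069, 8], [0, 0, 0, -0.0253, -0.1006, 0.0078, 8], [0, 0, 0, -0.0284, -0.1132, 0.0088, 8], [0, 0, 0, -0.0316, -0.1258, 0.0098, 8]]}}

```text
t: 28.82
ee_pos: [494.8, -24.8, 143.9]
orientation: [0.138, 2.755, -0.027]
ft_force: [-0.5, 2.3, 0.1]
width: 15.9
grasp_force: 30.0
```

```bash
python3 -c "
from st import *
avg(4)"
```

```text
F jig [-0.11 -0.32  1.19] tip [20.  13.4 50.4] t 28.975
```

Emit:
{"method": "servo_tool", "body": {"rows": [[0, 0, 0, -0.008, -0.007, 0.0027, 8], [0, 0, 0, -0.014, -0.0145, 0.0048, 8], [0, 0, 0, -0.0198, -0.0218, 0.0068, 8], [0, 0, 0, -0.0255, -0.0292, 0.0088, 8], [0, 0, 0, -0.0312, -0.0366, 0.0108, 8], [0, 0, 0, -0.037, -0.0439, 0.0128, 8], [0, 0, 0, -0.0426, -0.0513, 0.0148, 8], [0, 0, 0, -0.0482, -0.0586, 0.0168, 8]]}}

```text
t: 29.98
ee_pos: [503.5, -37.4, 144.2]
orientation: [0.138, 2.756, -0.027]
ft_force: [-3.0, 0.6, 0.4]
width: 16.1
grasp_force: 30.0
```

```bash
python3 -c "
from st import *
avg(4)"
```

```text
F jig [-2.54 -0.03  0.34] tip [26.5 -0.4 50.7] t 30.125
```

Emit:
{"method": "servo_tool", "body": {"rows": [[0, 0, 0, -0.0054, -0.0076, 0.002, 8], [0, 0, 0, -0.0108, -0.0151, 0.004, 8], [0, 0, 0, -0.0163, -0.0227, 0.006, 8], [0, 0, 0, -0.0217, -0.0302, 0.008, 8], [0, 0, 0, -0.0271, -0.0378, 0.01, 8], [0, 0, 0, -0.0326, -0.0453, 0.012, 8], [0, 0, 0, -0.038, -0.0529, 0.014, 8], [0, 0, 0, -0.0434, -0.0604, 0.016, 8]]}}

```text
t: 31.12
ee_pos: [511.8, -50.4, 144.6]
orientation: [0.138, 2.755, -0.027]
ft_force: [-2.7, -0.4, 0.5]
width: 16.1
grasp_force: 30.0
```

```bash
python3 -c "
from st import *
avg(4)"
```

```text
F jig [-2.42 -0.74  0.16] tip [ 32.5 -14.6  51.2] t 31.275
```

Emit:
{"method": "servo_tool", "body": {"rows": [[0, 0, 0, -0.0026, -0.0107, 0.0009, 8], [0, 0, 0, -0.0052, -0.0213, 0.0018, 8], [0, 0, 0, -0.0078, -0.032, 0.0026, 8], [0, 0, 0, -0.0104, -0.0426, 0.0035, 8], [0, 0, 0, -0.013, -0.0533, 0.0044, 8], [0, 0, 0, -0.0155, -0.064, 0.0053, 8], [0, 0, 0, -0.0181, -0.0746, 0.0062, 8], [0, 0, 0, -0.0207, -0.0853, 0.007, 8], [0, 0, 0, -0.0233, -0.0959, 0.0079, 8], [0, 0, 0, -0.0259, -0.1066, 0.0088, 8]]}}

```text
t: 32.52
ee_pos: [515.1, -72.2, 145.0]
orientation: [0.138, 2.755, -0.027]
ft_force: [-0.2, 1.5, 1.0]
width: 15.6
grasp_force: 30.0
```

```bash
python3 -c "
from st import *
avg(4)"
```

```text
F jig [-0.51  0.34  1.01] tip [ 32.1 -36.7  51.5] t 32.675
```

Emit:
{"method": "servo_tool", "body": {"rows": [[0, 0, 0, -0.005, -0.0102, 0.0016, 8], [0, 0, 0, -0.0078, -0.0208, 0.0025, 8], [0, 0, 0, -0.0106, -0.0314, 0.0034, 8], [0, 0, 0, -0.0134, -0.042, 0.0043, 8], [0, 0, 0, -0.0162, -0.0525, 0.0052, 8], [0, 0, 0, -0.019, -0.0631, 0.0061, 8], [0, 0, 0, -0.0218, -0.0737, 0.007, 8], [0, 0, 0, -0.0246, -0.0842, 0.0079, 8], [0, 0, 0, -0.0275, -0.0948, 0.0087, 8], [0, 0, 0, -0.0303, -0.1054, 0.0096, 8]]}}

```text
t: 33.92
ee_pos: [519.1, -93.7, 145.4]
orientation: [0.138, 2.755, -0.027]
ft_force: [-1.5, 1.3, 0.2]
width: 15.4
grasp_force: 30.0
```

```bash
python3 -c "
from st import *
avg(4)
print(ctrl.get_obs()['qpos'].round(2))"
```

```text
F jig [-1.06 -0.18  0.41] tip [ 32.4 -58.7  51.9] t 34.075
[-0.23  0.28  2.16  0.15  0.32 -1.83]
```

Emit:
{"method": "servo_tool", "body": {"rows": [[0, 0, 0, -0.0032, -0.0105, 0.0011, 8], [0, 0, 0, -0.006, -0.021, 0.002, 8], [0, 0, 0, -0.0088, -0.0314, 0.0029, 8], [0, 0, 0, -0.0117, -0.0419, 0.0038, 8], [0, 0, 0, -0.0145, -0.0524, 0.0048, 8], [0, 0, 0, -0.0173, -0.0629, 0.0057, 8], [0, 0, 0, -0.0201, -0.0734, 0.0066, 8], [0, 0, 0, -0.0229, -0.0838, 0.0075, 8], [0, 0, 0, -0.0258, -0.0943, 0.0085, 8], [0, 0, 0, -0.0286, -0.1048, 0.0094, 8], [0, 0, 0, -0.0286, -0.1048, 0.0094, 8]]}}

```text
invalid input
```

```bash
python3 -c "
from st import *
avg(4)"
```

```text
F jig [-1.3  -0.87  0.68] tip [ 32.5 -58.7  51.9] t 34.225
```

That call had eleven rows, so it was refused. Resending with ten.

Emit:
{"method": "servo_tool", "body": {"rows": [[0, 0, 0, -0.0032, -0.0105, 0.0011, 8], [0, 0, 0, -0.006, -0.021, 0.002, 8], [0, 0, 0, -0.0088, -0.0314, 0.0029, 8], [0, 0, 0, -0.0117, -0.0419, 0.0038, 8], [0, 0, 0, -0.0145, -0.0524, 0.0048, 8], [0, 0, 0, -0.0173, -0.0629, 0.0057, 8], [0, 0, 0, -0.0201, -0.0734, 0.0066, 8], [0, 0, 0, -0.0229, -0.0838, 0.0075, 8], [0, 0, 0, -0.0258, -0.0943, 0.0085, 8], [0, 0, 0, -0.0286, -0.1048, 0.0094, 8]]}}

```text
t: 35.48
ee_pos: [523.0, -115.2, 145.8]
orientation: [0.138, 2.755, -0.027]
ft_force: [-1.5, 1.9, 1.3]
width: 15.8
grasp_force: 30.0
```

```bash
python3 -c "
from st import *
avg(4)"
```

```text
F jig [-1.23  0.16  0.62] tip [ 32.7 -80.5  52.3] t 35.625
```

Emit:
{"method": "servo_tool", "body": {"rows": [[0, 0, 0, 0, 0, -0.04, 8], [0, 0, 0, 0, 0, -0.2, 8], [0, 0, 0, 0, 0, -0.5, 8], [0, 0, 0, 0, 0, -0.55, 8], [0, 0, 0, 0, 0, -0.55, 8]]}}

```text
t: 36.25
ee_pos: [482.3, -111.0, 248.6]
orientation: [0.138, 2.753, -0.027]
ft_force: [-0.3, -1.3, -2.1]
width: 15.5
grasp_force: 30.0
```

```bash
python3 -c "
from h import *
o=ctrl.get_obs();print(o['ee_pos'],o['width'],o['t'],o['ft_force'])
R=Ro.from_rotvec([-.174,3.137,0])
M=o['ee_pos']+(np.array([427.8,252.1,267])-o['ee_pos'])*.5;M[2]=262
print(mv(M,R))"
```

```text
[ 482.2637173  -111.01604931  248.56967613] 15.46735389534311 36.25 [-0.33731683 -1.26573239 -2.12496298]
[-0.0273  0.2562 -0.139   0.1845  0.8896 -0.1476]
```

Emit:
{"method": "servo_tool", "body": {"rows": [[-0.01, 0.08, -0.04, 0.05, 0.2, -0.08, 8], [-0.018, 0.16, -0.09, 0.1, 0.45, -0.12, 8], [-0.027, 0.256, -0.139, 0.15, 0.7, -0.148, 8], [-0.027, 0.256, -0.139, 0.185, 0.89, -0.148, 8], [-0.027, 0.256, -0.139, 0.185, 0.89, -0.148, 8], [-0.027, 0.256, -0.139, 0.185, 0.89, -0.148, 8]]}}

```text
t: 37.0
ee_pos: [454.3, 70.5, 260.0]
orientation: [0.175, -3.132, 0.0]
ft_force: [0.6, -0.5, -0.9]
width: 15.9
grasp_force: 30.0
```

```bash
python3 -c "
from h import *
o=ctrl.get_obs();print(o['ee_pos'])
R=Ro.from_rotvec([-.174,3.137,0])
print(mv([427.8,252.1,262],R))"
```

```text
[454.31664573  70.54497289 259.95170847]
[ 1.000e-04 -2.800e-03  6.000e-04  3.060e-02  9.169e-01 -1.000e-02]
```

Emit:
{"method": "servo_tool", "body": {"rows": [[0, -0.003, 0, 0.01, 0.3, -0.02, 8], [0, -0.003, 0, 0.02, 0.6, -0.02, 8], [0, -0.003, 0, 0.031, 0.85, -0.02, 8], [0, -0.003, 0, 0.031, 0.917, -0.02, 8], [0, -0.003, 0, 0.031, 0.917, -0.02, 8], [0, -0.003, 0, 0.031, 0.917, -0.02, 8], [0, -0.003, 0, 0.031, 0.917, -0.02, 8]]}}

```text
t: 37.88
ee_pos: [428.6, 250.9, 265.5]
orientation: [-0.171, 3.135, 0.0]
ft_force: [-0.6, 0.5, -0.7]
width: 15.7
grasp_force: 30.0
```

Run:
```python
from h import *
im,d,K,R,t=cam("side");o=ctrl.get_obs();print(o["ee_pos"],o["ft_force"],mv([427.8,252.1,262],Ro.from_rotvec([-.174,3.137,0])))
P=cloud(d,K,R,t)
m=(np.hypot(P[...,0]-428,P[...,1]-252)<25)
q=P[m]
for z in range(60,265,15):
    b=q[(q[:,2]>=z)&(q[:,2]<z+15)]
    if len(b):print(z,len(b),np.median(b[:,:2],0).round(1))
im,d,K,R,t=cam("scene");P=cloud(d,K,R,t)
m=(np.hypot(P[...,0]-428,P[...,1]-252)<25);q=P[m];print("scene")
for z in range(60,265,15):
    b=q[(q[:,2]>=z)&(q[:,2]<z+15)]
    if len(b):print(z,len(b),np.median(b[:,:2],0).round(1))
```

```text
[428.5992128  251.16658117 265.54923835] [-0.46174343 -0.06693197 -1.18524707] [ 0.0002  0.0019 -0.0011  0.0035  0.0051  0.0177]
75 11 [419.2 260.8]
90 122 [429.6 261.7]
105 173 [429.7 255.3]
165 15 [429.4 252.8]
180 19 [429.5 253. ]
195 35 [430.  256.4]
210 72 [430.6 257.3]
225 73 [430.7 257.9]
240 61 [430.5 258.3]
255 104 [432.1 261. ]
scene
60 50 [422.6 235.2]
75 53 [422.  234.8]
90 70 [424.6 237.5]
105 73 [428.9 246. ]
165 9 [428.3 246.7]
180 8 [429.4 245.7]
195 21 [425.1 242. ]
210 34 [425.3 242.3]
225 37 [425.5 241.8]
240 28 [424.4 239.7]
255 63 [423.3 241.1]
```

Emit:
{"method": "servo_tool", "body": {"rows": [[0, 0.002, 0, 0.003, 0.003, 0.1, 8], [0, 0.002, 0, 0.003, 0.003, 0.25, 8], [0, 0.002, 0, 0.003, 0.003, 0.4, 8], [0, 0.002, 0, 0.003, 0.003, 0.5, 8], [0, 0.002, 0, 0.003, 0.003, 0.56, 8], [0, 0.002, 0, 0.003, 0.003, 0.56, 8]]}}

```text
t: 38.72
ee_pos: [427.8, 252.5, 153.1]
orientation: [0.173, -3.135, 0.0]
ft_force: [-0.7, 0.2, -0.8]
width: 16.0
grasp_force: 30.0
```

Emit:
{"method": "servo_tool", "body": {"rows": [[0, 0, 0, 0, 0, 0.04, 8], [0, 0, 0, 0, 0, 0.08, 8], [0, 0, 0, 0, 0, 0.115, 8], [0, 0, 0, 0, 0, 0.125, 8], [0, 0, 0, 0, 0, 0.125, 8]]}}

```text
t: 39.35
ee_pos: [427.9, 252.9, 128.4]
orientation: [0.174, -3.136, -0.0]
ft_force: [-0.3, -0.3, -1.0]
width: 15.5
grasp_force: 30.0
```

Emit:
{"method": "servo_tool", "body": {"rows": [[0, 0, 0, 0, -0.004, 0.01, 8], [0, 0, 0, 0, -0.004, 0.016, 8], [0, 0, 0, 0, -0.004, 0.016, 8]]}}

```text
t: 39.72
ee_pos: [428.0, 252.1, 125.3]
orientation: [0.174, -3.136, -0.001]
ft_force: [-0.9, -0.2, -1.9]
width: 15.7
grasp_force: 30.0
```

Nearly seated. Release slowly, then rise straight up.

Emit:
{"method": "servo_tool", "body": {"rows": [[0, 0, 0, 0, 0, 0.003, 14], [0, 0, 0, 0, 0, 0.003, 18], [0, 0, 0, 0, 0, 0, 24], [0, 0, 0, 0, 0, 0, 36], [0, 0, 0, 0, 0, 0, 44], [0, 0, 0, 0, 0, -0.05, 44], [0, 0, 0, 0, 0, -0.15, 44], [0, 0, 0, 0, 0, -0.4, 44], [0, 0, 0, 0, 0, -0.7, 44], [0, 0, 0, 0, 0, -0.7, 44]]}}

```text
t: 40.98
ee_pos: [430.6, 253.5, 270.6]
orientation: [-0.174, 3.128, 0.007]
ft_force: [0.3, 0.1, -0.1]
width: 44.0
grasp_force: 0.0
```

Run:
```python
from h import *
ims=[]
im,d,K,R,t=cam("wrist");P=cloud(d,K,R,t)
m=(np.hypot(P[...,0]-428,P[...,1]-250)<20)&(P[...,2]>155)&(P[...,2]<180);print("handle end",m.sum(),P[m].mean(0))
o=ctrl.get_obs();print(o["ee_pos"],o["ft_force"],o["t"])
im,d,K,R,t=cam("scene");c=cv2.resize(im[110:280,150:370,::-1],None,fx=3.5,fy=3.5,interpolation=cv2.INTER_CUBIC);cv2.imwrite("pics/end.png",c)
```

```text
handle end 230 [426.0561662  251.66872265 165.84098565]
[429.21064948 252.67746544 268.01406747] [-0.29524553  0.09123737  0.26642725] 41.025
```

View pics/end.png

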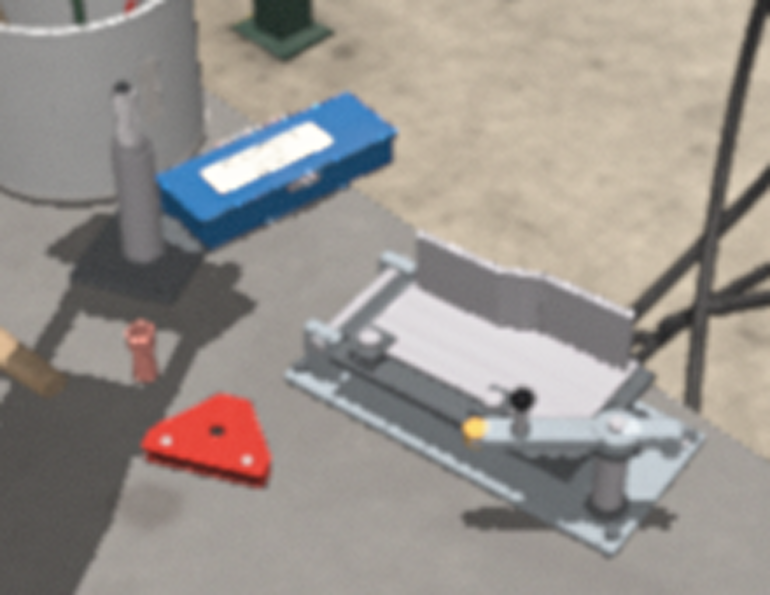

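The scriber hangs in its stand, with its handle end at (122,90) in the crop and z 165.8 as before. The stop arm is still parked, nose at (475,428). I'll hand it in.

```bash
python3 -c "
from workcell import ctrl
print(ctrl.close_job())"
```

```text
the job is handed in; nothing more can be done
None
```

I parked the stop arm, drew the corner in one stroke and hung the scriber back in its stand at about 41 s; the job is handed in, result not shown. Three things could count against it: one failed first push on the stop (55 N sideways on the fingertips), joints 5 and 6 briefly reading 0.001 rad past their limits, and a light touch on the upright above the corner before the stroke.

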